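# Teach the dosing unit its reach

### The job

Teach the dosing unit its reach over the beaker: press the green key to wake it, then the yellow key to put it in teach mode, one key at a time. Then press the blue lock button until the spring-loaded boom pops out of its catch, take the boom by the black grip post at its end and draw it out until its black pointer stands within the width of the red marker on the scale. Finish still holding the post there, so that the unit can store the position; leave the red stop key and the red marker alone, and do not disturb the beaker, the vial or the dish.

Things in the scene. Friction and masses are not known exactly. Their poses are not given: they have to be found in the camera images.
- dosing_unit: white dosing unit, fixed, 150 (x) x 170 (y) x 101 mm high; origin: centre of its underside on the table. Its -x side (pump head, display) faces the robot; the boom lies along its y axis and runs out to its -y. Boom sleeve on top at x = 35 mm, 38 mm wide, its top at z = 134 mm; drip tray below the boom out to y = -255 mm. Directions below are in its frame
- key_green (a joint): green wake key: 0 up, 0.005 m fully pressed (straight down); about 4 N fully down; springs back when let go; counts as pressed beyond 0.0035
- key_green_top (a point): centre of the top of the green key's round cap, 20 mm across; left of the three keys seen from the robot (key spacing 52 mm), on the unit's top near its front edge
- key_yellow (a joint): yellow teach key, works like the green one
- key_yellow_top (a point): centre of the top of the yellow key's cap, middle key
- key_red (a joint): red stop key, works like the others; not to be pressed
- key_red_top (a point): centre of the top of the red key's cap, right-hand key
- lock_button (a joint): blue lock button: 0 up, 0.007 m fully pressed (straight down); 1.5 N starts it, 5 N holds it fully down, it springs back; while up, its tooth keeps the boom home; from about 0.004 m on the tooth is clear and a spring pops the boom out 16 to 20 mm within half a second, after which the button may be let go
- lock_top (a point): centre of the top of the blue lock button, 21 mm across, on the grey block at the mouth of the sleeve
- boom (a joint): extension of the boom: 0 home and locked, 0.1 m the end of its travel, grows as it runs out along the unit's -y. Its spring (80 N/m) rests at 0.020 m: beyond that it pulls the boom back (about 5 N at 0.085 m), so the boom must be held
- grip_post (a point): grip point on the black upright round post, 20 mm across, on the grey block (30 x 32 x 30 mm) at the end of the boom; the point is on the post's axis, 160 mm above the table, 16 mm below the post's top, 25 mm above the block's top. 70 mm from the lock button when the boom is home. The nozzle below the block ends 88 mm above the table, over the beaker's rim
- marker (a joint): setting of the red marker: the boom extension (m) at which the pointer stands exactly at the marker; 0.045 to 0.085; stays where it is unless pushed
- marker_line (a point): white line in the middle of the red marker clip, 8 mm wide along y, on the front edge of the white scale on top of the sleeve; axes as the unit's
- pointer_tip (a point): tip of the black pointer that moves with the boom along the white scale (ticks every 5 mm); it stands at the marker when its y in the unit's frame equals that of marker_line; tip 2.5 mm wide
- beaker_centre (a point): clear plastic beaker, 57 mm across, 70 mm high, loose on the drip tray below the nozzle's path; point half-way up on its axis
- vial_centre (a point): amber vial with black cap, 38 mm across, 99 mm high, loose on the table left of the unit; point half-way up
- dish_centre (a point): petri dish, 72 mm across, 15 mm high, loose on the table in front of the unit; point at its centre
Mind the look-alikes: they are no part of the job. Leave any pink or turquoise look-alike of the part that bears beaker_centre alone.

How it is judged:
By the outcome, as a careful person would: the job done as asked, in the order asked, and still so for the second after the job is handed in, while the arm keeps its last pose, push and grip.
It also fails if it takes over 51 s, if anything falls off the work surface, if the arm or the gripper's body presses on something with over 40 N, if the wrist force passes 120 N, or if a joint passes its speed limit or range.

### The arm

A 6-joint arm with a two-finger parallel gripper is mounted at the origin on a cart in front of the work surface, level with it; the furniture and walls round the work are solid. World frame = base frame: x ahead of the robot, y to its left, z up, the work surface at z = 0. Lengths are in m, angles in rad, forces in N, time in s.
With the tool pointing down it reaches from about 0.275 to 0.825 m from the base axis. Payload 5.2 kg.
Tool frame: the origin (TCP) lies on the centre line of the jaws, within the pads' length; the fingertips stand 14 mm ahead of it and the grasp point (between the pads) lies 5 mm behind it; z points along the fingers, y is the line along which they close (so a half turn about z gives the same grasp; the last joint's range is limited). The gripper opens to 93 mm and grips with 3 to 60 N. Pads are 15 mm wide; open, the fingers measure 128 mm over their backs; the gripper's body (75 mm by 188 mm) begins 65 mm behind the grasp point.
Start: joints at [-1.546, 0.259, 1.535, -0, 1.348, -0.203], TCP at [0.124, -0.536, 0.233] pointing down, gripper open.
Joint ranges: [-3.14, 3.14], [-0.91, 2.08], [0.19, 2.58], [-1.22, 4.36], [0.22, 2.71], [-3.12, 3.12]. Speed limits (rad/s): [2.57, 2.57, 3.14, 3.14, 3.14, 3.14].

### API

Orientations are given as [roll, pitch, yaw] about the fixed x, y, z axes, in that order (R = Rz(yaw) Ry(pitch) Rx(roll)).
In Python, from station import * gives the robot as it stands.
- The arm moves only by the shell command python3 -m handwheel 'ROWS'. ROWS is JSON, a list of rows, each a list of 7 numbers: the shift along the world's x, y, z in units of 0.8 m (1.0 is 0.8 m), then the turn, a rotation vector about the world's x, y, z in units of 120 degrees (1.0 is 120 degrees), then the opening, from -1 (shut) to 1 (fully open), so that 0 is half open. In form: [[x, y, z, ax, ay, az, gripper], ...]. A call has 1 to 8 rows; each row is the pose to reach, as a shift and turn from the pose commanded when the call began; what a row does not reach only later rows make up. A row lasts 1/10 s, in which the tool goes at most 50 mm and 8.59 degrees, less where a joint would pass 70% of its speed; a pose out of reach is approached as far as the arm can. A call with a number of a shift or a turn outside -1 to 1 is refused whole. A call with a gripper value outside its range is refused whole. The fingers move at their own pace and stop on an object; the grip force is fixed at half the most. Time passes only in rows, so rows that repeat a pose let the fingers close. It gives the time, the measured TCP pose, the force, the opening and the grip force at its end, in the units of the state.
- get_obs(): the state, without advancing time (a new reading comes with each control period).
- camera(name): name is "scene" or "top"; returns a dict with "img" (420x560x3 uint8, red, green, blue), "range_z" (420x560 float32, m along the optical axis (not along the pixel's ray), 0 where there is no reading), "fx", "fy", "cx", "cy" (pixels), "R" (3x3) and "t" (3): a world point X has camera coordinates R X + t. Camera axes: x right, y down, z forward; pixel columns grow to the right and rows downward; lengths in m; the calibration is good to about 2 mm. A picture is of the moment at which its call begins.
- close_job(): hands the job in; it is judged then, once.
The state is a dict: "time": time; "q": joint angles; "qd": joint speeds; "joint_efforts": joint torques, N m; "tool_pos": TCP position; "tcp_rot": TCP orientation; "ft_force": force on the tool from outside, world axes, zero at the start; "ft_torque": the same for the moment, N m; "width": finger opening in m; "grip_force": force on a finger pad.
Only numpy, scipy, OpenCV 4.12 (cv2) and the standard library are available. Lean on these libraries where they do the work, as an engineer would, in place of code of your own. Each camera call takes 0.05 s, during which the arm holds its last target. There are 200 camera calls.

## Working session

There is one attempt and no reset: what is moved stays moved. The work goes in short steps, Python scripts to look and compute and a shell command to move; the robot and the scene stay as the last step left them, time stands still between calls to the robot, and variables do not carry over. Pictures are saved under pics/ and viewed, at most 10 in all, crops included, and the job is handed in when it is done.

```bash
mkdir -p pics; ls; python3 - <<'E'
from station import *
import cv2,numpy as np
for n in("scene","top"):
    c=camera(n); cv2.imwrite(f"pics/{n}0.png",c["img"][:,:,::-1]); np.savez(f"{n}0.npz",**c)
    print(n,c["fx"],c["cx"],c["cy"],(-c["R"].T@c["t"]).round(3),c["R"].round(2).tolist())
o=get_obs();print(o)
E
```

```text
pics
scene 440.77744613779043 277.396827845423 215.5029152510065 [ 0.308 -0.459  0.857] [[0.87, -0.49, 0.01], [-0.41, -0.73, -0.54], [0.27, 0.47, -0.84]]
top 509.8308461296779 280.2952297833035 214.10484464025558 [ 0.406 -0.026  1.182] [[-0.0, -1.0, -0.02], [-0.99, 0.01, -0.14], [0.14, 0.02, -0.99]]
{'time': 0.1, 'q': array([-1.54579115e+00,  2.59270961e-01,  1.53593201e+00,  4.19682679e-05,
        1.34801992e+00, -2.02824200e-01]), 'qd': array([-0.00021883, -0.00214864, -0.00426832, -0.00086301, -0.00120375,
       -0.00054389]), 'joint_efforts': array([ 7.37930750e-04, -4.38214231e+01, -2.84643352e+01,  7.18719140e-02,
        3.63208645e-02, -6.38573670e-05]), 'tool_pos': array([ 0.12423761, -0.53531809,  0.23191709]), 'tcp_rot': array([-3.14000408e+00, -3.68465437e-04,  2.27819776e-01]), 'ft_force': array([-0.47130784, -0.8715108 ,  1.02068732]), 'ft_torque': array([-0.00679354, -0.00837644, -0.0267842 ]), 'grip_force': 0.0, 'width': 0.09302962646678453}
```

View pics/scene0.png

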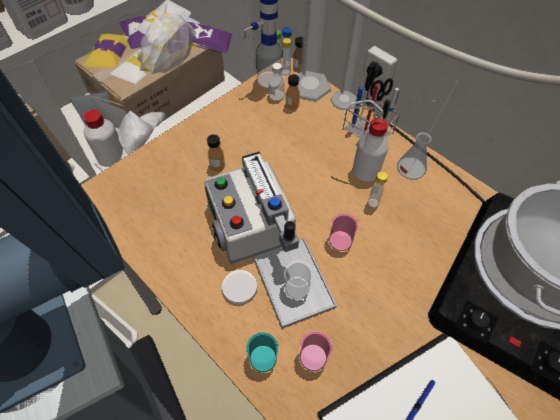

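View pics/top0.png

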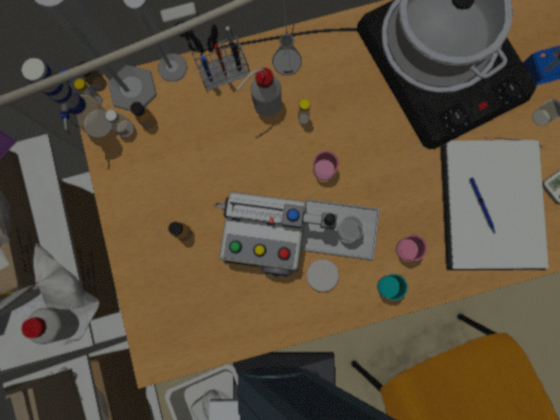

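The scene view shows the green, yellow and red keys at (221,183), (229,201) and (236,222). The blue lock is at (275,203) and the black post top at (290,228). In the top view they are at (235,246), (260,250), (284,253), (293,214) and (329,220). The clear beaker is at (297,280) in scene and (349,230) in top. The pink and turquoise cups are look-alikes.

```bash
cat > h.py <<'E'
import numpy as np,cv2
def ray(c,p):
    d=c["R"].T@np.array([(p[0]-c["cx"])/c["fx"],(p[1]-c["cy"])/c["fy"],1.]);return -c["R"].T@c["t"],d
def plane(c,p,z):
    o,d=ray(c,p);return o+d*(z-o[2])/d[2]
def tri(c1,p1,c2,p2):
    A=[];b=[]
    for c,p in((c1,p1),(c2,p2)):
        o,d=ray(c,p);d=d/np.linalg.norm(d);P=np.eye(3)-np.outer(d,d);A.append(P);b.append(P@o)
    A=np.vstack(A);b=np.hstack(b);x,r,*_=np.linalg.lstsq(A,b,rcond=None);return x,np.sqrt(r)
def proj(c,X):
    v=c["R"]@X+c["t"];return c["fx"]*v[0]/v[2]+c["cx"],c["fy"]*v[1]/v[2]+c["cy"]
def blob(c,near,lo,hi,r=14):
    h=cv2.cvtColor(np.ascontiguousarray(c["img"]),cv2.COLOR_RGB2HSV);m=cv2.inRange(h,np.array(lo),np.array(hi))
    if lo[0]==0 and hi[0]==8: m|=cv2.inRange(h,np.array((172,)+tuple(lo[1:])),np.array((180,)+tuple(hi[1:])))
    k=np.zeros_like(m);cv2.circle(k,tuple(near),r,255,-1);m&=k
    n,l,s,ce=cv2.connectedComponentsWithStats(m)
    if n<2:return None
    i=1+np.argmax(s[1:,4]);return ce[i],s[i,:].tolist()
E
python3 - <<'E'
from h import *
S=dict(np.load("scene0.npz"));T=dict(np.load("top0.npz"))
it=dict(green=((221,183),(235,246),(45,120,50),(85,255,255)),yellow=((229,201),(260,250),(18,140,90),(34,255,255)),red=((236,222),(284,253),(0,140,70),(8,255,255)),blue=((275,203),(293,214),(100,130,50),(125,255,255)),
post=((290,228),(329,220),(0,0,0),(180,255,50)),marker=((262,192),(271,221),(0,110,70),(8,255,255)))
for k,(a,b,lo,hi) in it.items():
    A=blob(S,a,lo,hi);B=blob(T,b,lo,hi);print(k,A,B)
    if A and B:
        x,r=tri(S,A[0],T,B[0]);print("   ",x.round(4),r.round(4))
for n,c,b in(("sceneC",S,(195,145,130,105)),("topC",T,(205,180,190,100))):
    x,y,w,h=b;cv2.imwrite(f"pics/{n}.png",cv2.resize(c["img"][y:y+h,x:x+w,::-1],None,fx=780/w if w*1.0/h>1.34 else 5.6,fy=780/w if w*1.0/h>1.34 else 5.6,interpolation=cv2.INTER_CUBIC))
E
```

```text
green (array([220.43478261, 181.7826087 ]), [216, 178, 10, 9, 69]) (array([234.73611111, 246.16666667]), [230, 242, 10, 9, 72])
    [0.4869 0.0899 0.1093] [0.0021]
yellow (array([227.91428571, 200.25714286]), [223, 196, 10, 10, 70]) (array([259.01428571, 249.41428571]), [255, 245, 9, 10, 70])
    [0.4796 0.0386 0.1105] [0.0019]
red (array([236.03703704, 220.39506173]), [231, 216, 11, 10, 81]) (array([283.62337662, 252.93506494]), [279, 248, 10, 10, 77])
    [ 0.4721 -0.0132  0.1103] [0.0021]
blue (array([274.30612245, 202.17346939]), [269, 197, 12, 11, 98]) (array([292.5, 214.5]), [288, 210, 10, 10, 88])
    [ 0.5488 -0.0324  0.1443] [0.0023]
post (array([288.65680473, 231.66863905]), [283, 222, 11, 20, 169]) (array([329.6953125, 220.8359375]), [324, 214, 11, 16, 128])
    [ 0.5353 -0.1082  0.1532] [0.004]
marker (array([258.36363636, 191.81818182]), [256, 189, 7, 7, 22]) (array([271.125, 220.5  ]), [270, 218, 3, 6, 16])
    [0.5376 0.0122 0.1329] [0.0015]
```

View pics/sceneC.png

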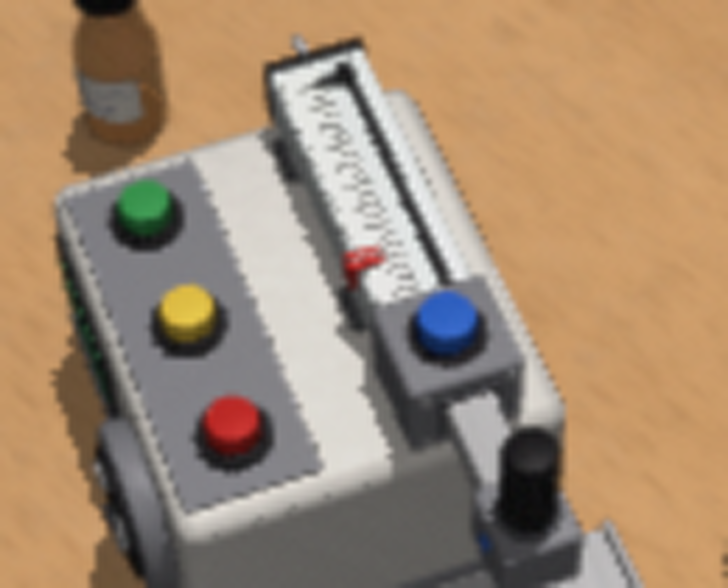

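View pics/topC.png

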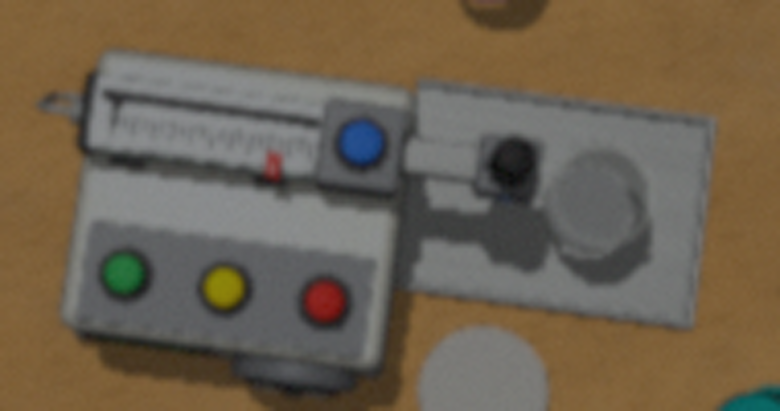

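The crops confirm the keys, the blue button on its grey block and the post. The black pointer tip is near scene (251,159) and top (233,208), and the red clip is near scene (259.5,191.5) and top (271.5,220). I'll compute the unit frame, the post position and the marker setting.

```bash
cat >> h.py <<'E'
G,Y,RD,B=[np.array(v) for v in([.4869,.0899,.110],[.4796,.0386,.110],[.4721,-.0132,.110],[.5488,-.0324,.144])]
uy=(G-RD);uy[2]=0;uy/=np.linalg.norm(uy);ux=np.array([uy[1],-uy[0],0])
O=B-ux*.035;O[2]=0
def U(X): X=np.asarray(X)-B;return np.array([X@ux*1000+35,X@uy*1000,(X[2]+B[2])*1000]).round(1)
E
python3 - <<'E'
from h import *
S=dict(np.load("scene0.npz"));T=dict(np.load("top0.npz"))
print(uy,"yaw",np.arctan2(-uy[0],uy[1]),[U(k) for k in(G,Y,RD)])
P=B-uy*.07;P[2]=.176;print("post",P,"proj",proj(S,P),proj(T,P))
for z in(.134,.137):
  for n,c,p,m in(("S",S,(251.25,159.3),(259.5,191.4)),("T",T,(233.3,208.7),(271.5,220.2))):
    a=U(plane(c,p,z));b=U(plane(c,m,z));print(z,n,a,b,a[1]-b[1])
big=cv2.resize(T["img"][200:228,222:300,::-1],None,fx=9,fy=9,interpolation=cv2.INTER_CUBIC)
b2=cv2.resize(S["img"][148:206,236:286,::-1],None,fx=6,fy=6,interpolation=cv2.INTER_CUBIC)
im=np.zeros((600,702,3),np.uint8);im[:252]=big;im[252:600,:300]=b2
cv2.imwrite("pics/c2.png",im)
E
```

```text
[0.14209339 0.98985326 0.        ] yaw -0.14257594112580055 [array([-43.6, 112.3, 110. ]), array([-43.6,  60.4, 110. ]), array([-43.6,   8.1, 110. ])]
post [ 0.53885346 -0.10168973  0.176     ] proj (np.float64(287.3996462882683), np.float64(222.09851168434113)) (np.float64(327.7306237430748), np.float64(216.30641623741482))
0.134 S [ 33.5 127.1 134. ] [ 20.9  41.9 134. ] 85.19999999999999
0.134 T [ 30.3 124.2 134. ] [ 17.1  42.  134. ] 82.2
0.137 S [ 32.8 124.6 137. ] [ 20.2  39.8 137. ] 84.8
0.137 T [ 29.9 123.8 137. ] [ 16.8  41.8 137. ] 82.0
```

View pics/c2.png

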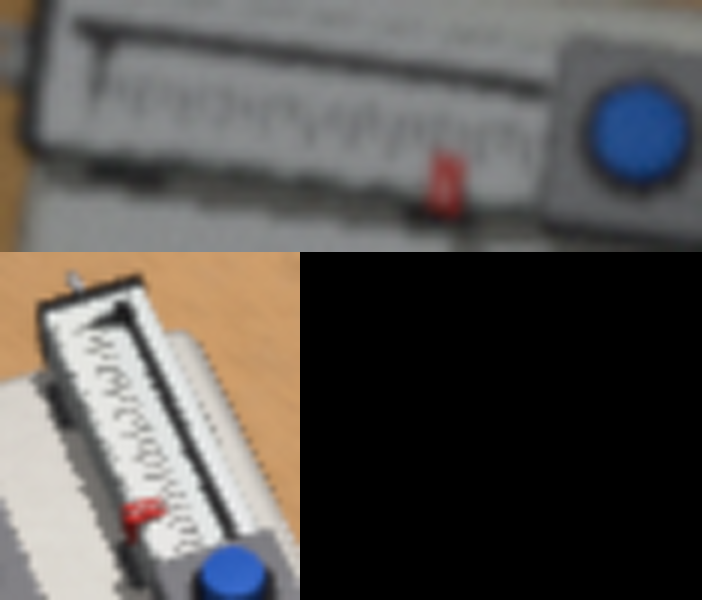

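```bash
python3 -m handwheel '[[0.05,0.07,0,0,0,0.05,-1],[0.09,0.14,0,0,0,0.1,-1],[0.12,0.19,0,0,0,0.15,-1],[0.15,0.24,0,0,0,0.2,-1],[0.18,0.3,0,0,0,0.25,-1],[0.22,0.36,0,0,0,0.3,-1],[0.25,0.42,0,0,0,0.35,-1],[0.28,0.48,0,0,0,0.4,-1]]'
```

```text
time: 0.9
tool_pos: [0.3279, -0.1898, 0.2326]
tcp_rot: [3.141, -0.0, 1.069]
ft_force: [1.3, -0.2, 0.1]
width: 0.0334
grip_force: 0.0
```

Top crop: the pointer tip is at about (232.8,211) and the marker centre at (271.7,220.5). Scene crop: they are at about (250.2,160.5) and (260.3,192). That gives a setting of about 82–84 mm. Next, move above green.

```bash
python3 -m handwheel '[[0.05,0.09,0,0,0,0.05,-1],[0.09,0.16,0,0,0,0.1,-1],[0.13,0.23,0,0,0,0.15,-1],[0.17,0.3,0,0,0,0.171,-1],[0.199,0.35,0,0,0,0.171,-1],[0.199,0.35,0,0,0,0.171,-1],[0.199,0.35,-0.05,0,0,0.171,-1],[0.199,0.35,-0.1,0,0,0.171,-1]]'; python3 - <<'E'
from h import *
S=dict(np.load("scene0.npz"));T=dict(np.load("top0.npz"))
for n,c,p,m in(("S",S,(250.2,160.5),(260.3,192)),("T",T,(232.8,211.),(271.7,220.5))):
    a=U(plane(c,p,.135));b=U(plane(c,m,.135));print(n,a,b,a[1]-b[1])
E
```

```text
time: 1.7
tool_pos: [0.4887, 0.0912, 0.1523]
tcp_rot: [3.138, -0.001, 1.428]
ft_force: [0.5, -0.5, -1.1]
width: 0.0005
grip_force: 0.0
S [ 30.1 123.9 135. ] [ 21.6  39.2 135. ] 84.7
T [ 25.2 124.4 135. ] [ 16.5  41.4 135. ] 83.0
```

```bash
python3 -m handwheel '[[-0.001,-0.001,-0.02,0,0,0,-1],[-0.001,-0.001,-0.034,0,0,0,-1],[-0.001,-0.001,-0.037,0,0,0,-1],[-0.001,-0.001,-0.039,0,0,0,-1],[-0.001,-0.001,-0.039,0,0,0,-1]]'
```

```text
time: 2.2
tool_pos: [0.4838, 0.0883, 0.1256]
tcp_rot: [-3.139, -0.001, 1.424]
ft_force: [-18.6, 2.7, 38.1]
width: 0.0002
grip_force: 19.2
```

```bash
python3 -m handwheel '[[0,0,0.006,0,0,0,-1],[0,0,0.012,0,0,0,-1]]'; python3 - <<'E'
from station import *
from h import *
o=get_obs();print(o["tool_pos"],o["ft_force"])
S=camera("scene");T=camera("top");np.savez("scene1.npz",**S);np.savez("top1.npz",**T)
cv2.imwrite("pics/p1.png",np.hstack([cv2.resize(c["img"][y:y+120,x:x+80,::-1],None,fx=5,fy=5,interpolation=cv2.INTER_CUBIC) for c,x,y in((S,195,120),(T,215,180))]))
E
```

```text
time: 2.4
tool_pos: [0.486, 0.0875, 0.1323]
tcp_rot: [3.14, -0.0, 1.424]
ft_force: [0.3, 0.0, 0.3]
width: 0.0004
grip_force: 0.0
[0.48598439 0.08749745 0.1322774 ] [0.29890632 0.00509253 0.30052372]
```

View pics/p1.png

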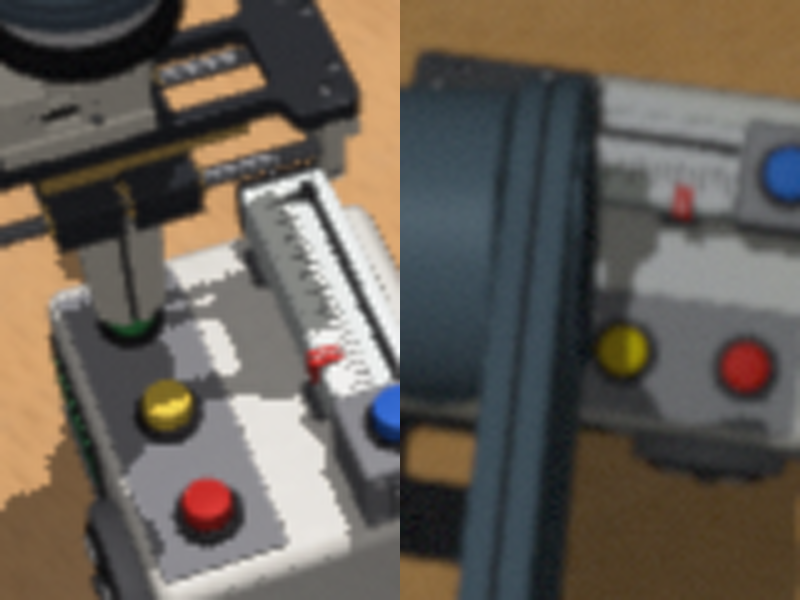

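The fingers stand right over the green cap at scene crop (130,320), and nothing else is touched. I'll repeat the press in small steps and read the force each time.

```bash
python3 -m handwheel '[[0.001,0.002,-0.004,0,0,0,-1],[0.001,0.002,-0.004,0,0,0,-1]]' |grep -E "pos|force:"; python3 -m handwheel '[[0,0,-0.002,0,0,0,-1],[0,0,-0.002,0,0,0,-1]]'|grep -E "pos|force:"; python3 -m handwheel '[[0,0,-0.002,0,0,0,-1],[0,0,-0.002,0,0,0,-1]]'|grep -E "pos|force:"
```

```text
tool_pos: [0.4873, 0.0888, 0.1275]
ft_force: [0.9, -1.3, 3.2]
grip_force: 1.5
tool_pos: [0.4873, 0.0888, 0.1263]
ft_force: [0.4, -2.5, 3.9]
grip_force: 1.9
tool_pos: [0.4873, 0.0888, 0.126]
ft_force: [-2.7, -2.0, 14.3]
grip_force: 7.5
```

Green bottoms out at TCP z = 0.126 with about 4 N, as specified. On to yellow.

```bash
python3 -m handwheel '[[0,0,0.02,0,0,0,-1],[0,0,0.032,0,0,0,-1],[-0.005,-0.03,0.032,0,0,0,-1],[-0.009,-0.064,0.032,0,0,0,-1],[-0.009,-0.064,0.025,0,0,0,-1],[-0.009,-0.064,0.012,0,0,0,-1],[-0.009,-0.064,0.005,0,0,0,-1],[-0.009,-0.064,0.003,0,0,0,-1]]' |grep -E "pos|force:"; python3 -m handwheel '[[0,0,-0.0015,0,0,0,-1],[0,0,-0.0015,0,0,0,-1]]'|grep -E "pos|force:"; python3 -m handwheel '[[0,0,-0.001,0,0,0,-1],[0,0,-0.001,0,0,0,-1]]'|grep -E "pos|force:"
```

```text
tool_pos: [0.479, 0.0384, 0.1262]
ft_force: [-2.7, -1.0, 8.4]
grip_force: 4.6
tool_pos: [0.479, 0.0384, 0.1262]
ft_force: [-3.4, -2.1, 7.2]
grip_force: 3.7
tool_pos: [0.479, 0.0384, 0.1261]
ft_force: [-4.9, -1.4, 13.1]
grip_force: 6.6
```

```bash
python3 -m handwheel '[[0,0,0.05,0,0,0,-1],[0,0,0.092,0,0,0,-1],[0.04,-0.04,0.092,0,0,0,-1],[0.087,-0.0885,0.092,0,0,0,-1],[0.087,-0.0885,0.092,0,0,0,-1],[0.087,-0.0885,0.065,0,0,0,-1],[0.087,-0.0885,0.058,0,0,0,-1],[0.087,-0.0885,0.052,0,0,0,-1]]' |grep -E "pos|force:"; python3 -m handwheel '[[0,0,-0.003,0,0,0,-1],[0,0,-0.003,0,0,0,-1]]'|grep -E "pos|force:"
```

```text
tool_pos: [0.5481, -0.0318, 0.1656]
ft_force: [-0.8, 0.9, -0.2]
grip_force: 0.0
tool_pos: [0.5488, -0.0322, 0.1645]
ft_force: [-0.4, 1.0, 0.3]
grip_force: 0.4
```

```bash
python3 -m handwheel '[[0,0,-0.003,0,0,0,-1],[0,0,-0.003,0,0,0,-1]]' |grep -E "pos|force:"; python3 -m handwheel '[[0,0,-0.003,0,0,0,-1],[0,0,-0.003,0,0,0,-1]]'|grep -E "pos|force:"; python3 -m handwheel '[[0,0,-0.003,0,0,0,-1],[0,0,-0.003,0,0,0,-1]]'|grep -E "pos|force:"
```

```text
tool_pos: [0.5493, -0.0325, 0.1623]
ft_force: [-1.1, 2.0, 2.3]
grip_force: 0.9
tool_pos: [0.5494, -0.0326, 0.1597]
ft_force: [-0.8, 2.6, 3.8]
grip_force: 2.0
tool_pos: [0.5495, -0.0327, 0.1582]
ft_force: [-2.8, 3.0, 10.7]
grip_force: 5.3
```

```bash
python3 -m handwheel '[[0,0,0,0,0,0,-1],[0,0,0,0,0,0,-1],[0,0,0,0,0,0,-1],[0,0,0,0,0,0,-1],[0,0,0,0,0,0,-1],[0,0,0.03,0,0,0,-1],[0,0,0.08,0,0,0,-1],[-0.01,-0.06,0.1,0,0,0,1]]' |grep -E "pos|force:"; python3 - <<'E'
from station import *
from h import *
S=camera("scene");T=camera("top");np.savez("scene2.npz",**S);np.savez("top2.npz",**T)
print(get_obs()["time"])
cv2.imwrite("pics/p2.png",np.hstack([cv2.resize(c["img"][y:y+150,x:x+100,::-1],None,fx=4,fy=4,interpolation=cv2.INTER_CUBIC) for c,x,y in((S,235,140),(T,220,180))]))
P=B-uy*.088;P[2]=.182;print("post",P,"proj",proj(S,P),proj(T,P))
E
```

```text
tool_pos: [0.5432, -0.0769, 0.2398]
ft_force: [0.9, -1.7, 0.1]
grip_force: 0.0
6.8
post [ 0.53629578 -0.11950709  0.182     ] proj (np.float64(291.2838159874917), np.float64(228.29428689530778)) (np.float64(337.0097550959641), np.float64(217.12664173421845))
```

View pics/p2.png

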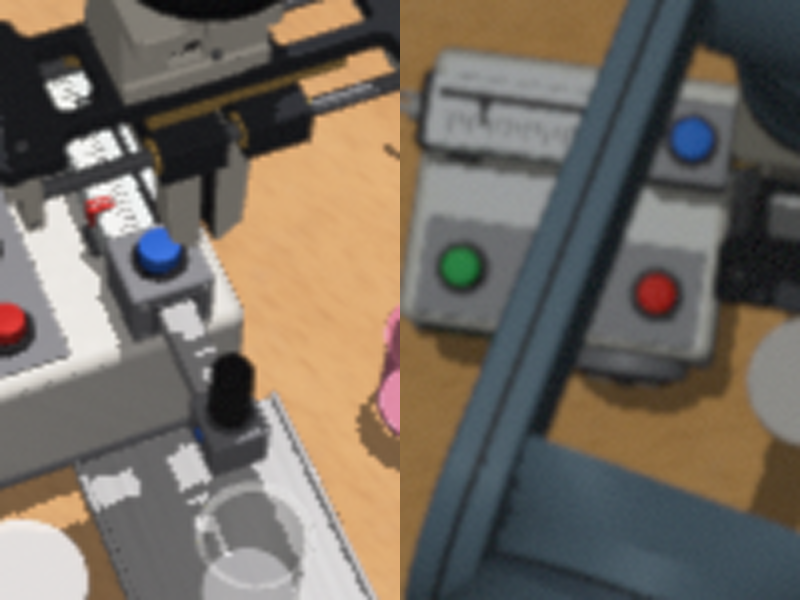

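The boom has popped out: the pointer moved to top (241,206), which is about 17 mm of travel. The post top is at about scene (293.7,230.5).

```bash
python3 - <<'E'
from h import *
S=dict(np.load("scene0.npz"));T=dict(np.load("top0.npz"))
x,r=tri(S,(289.6,223.6),T,(330,217.8));print(x,r,U(x))
for z in(.176,.182): print(U(plane(S,(289.6,223.6),z)),U(plane(T,(330,217.8),z)),U(plane(S,(293.7,230.5),z)),plane(S,(293.7,230.5),z))
T2=dict(np.load("top2.npz"))
for p in((232.8,211.),(241.3,209.5)):print(U(plane(T,p,.135)))
E
```

```text
[ 0.53780038 -0.10678918  0.17785823] [0.00328966] [ 34.7 -75.2 177.9]
[ 37.5 -74.4 176. ] [ 32.6 -74.8 176. ] [ 38.9 -90.6 176. ] [ 0.53975585 -0.12261118  0.176     ]
[ 35.9 -77.8 182. ] [ 31.8 -74.5 182. ] [ 37.3 -93.8 182. ] [ 0.5377178  -0.12557117  0.182     ]
[ 25.2 124.4 135. ]
[ 30.7 107.3 135. ]
```

```bash
python3 -m handwheel '[[-0.007,-0.053,0,0,0,0,1],[-0.007,-0.053,0,0,0,0,1],[-0.007,-0.053,0,0,0,0,1],[-0.007,-0.053,0,0,0,0,1],[-0.007,-0.053,0,0,0,0,1]]'
```

```text
time: 7.3
tool_pos: [0.5356, -0.1212, 0.2362]
tcp_rot: [-3.141, -0.0, 1.425]
ft_force: [0.8, -0.4, -0.0]
width: 0.0516
grip_force: 0.0
```

```bash
python3 -m handwheel '[[0.001,0,0,0,0,0,1],[0.001,0,0,0,0,0,1],[0.001,0,0,0,0,0,1],[0.001,0,0,0,0,0,1],[0.001,0,-0.03,0,0,0,1],[0.001,0,-0.06,0,0,0,1],[0.001,0,-0.08,0,0,0,1],[0.001,0,-0.098,0,0,0,1]]';python3 -m handwheel '[[0,0,0,0,0,0,-0.3],[0,0,0,0,0,0,-0.3],[0,0,0,0,0,0,-0.3],[0,0,0,0,0,0,-0.45],[0,0,0,0,0,0,-0.45],[0,0,0,0,0,0,-0.45]]'
```

```text
time: 8.1
tool_pos: [0.5361, -0.122, 0.1573]
tcp_rot: [-3.141, -0.0, 1.424]
ft_force: [-1.0, -1.2, -0.3]
width: 0.0928
grip_force: 0.0
time: 8.7
tool_pos: [0.5366, -0.1222, 0.1587]
tcp_rot: [3.141, 0.0, 1.424]
ft_force: [0.3, 0.8, 0.3]
width: 0.0499
grip_force: 0.0
```

```bash
python3 -m handwheel '[[0,0,0,0,0,0,-0.55],[0,0,0,0,0,0,-0.55],[0,0,0,0,0,0,-0.55]]'|grep -E "pos|force:|width"; python3 -m handwheel '[[0,0,0,0,0,0,-0.7],[0,0,0,0,0,0,-1],[0,0,0,0,0,0,-1],[0,0,0,0,0,0,-1]]'
```

```text
tool_pos: [0.5364, -0.1221, 0.1583]
ft_force: [0.1, -0.0, 0.2]
width: 0.0253
grip_force: 0.0
time: 9.4
tool_pos: [0.5362, -0.1221, 0.1582]
tcp_rot: [-3.141, 0.0, 1.424]
ft_force: [-1.6, 0.4, 1.8]
width: 0.0194
grip_force: 30.0
```

```bash
python3 -m handwheel '[[-0.0014,-0.01,0,0,0,0,-1],[-0.0029,-0.02,0,0,0,0,-1],[-0.0043,-0.03,0,0,0,0,-1],[-0.0057,-0.04,0,0,0,0,-1],[-0.0072,-0.05,0,0,0,0,-1],[-0.0086,-0.06,0,0,0,0,-1],[-0.0098,-0.068,0,0,0,0,-1],[-0.0098,-0.068,0,0,0,0,-1]]'; python3 - <<'E'
from station import *
from h import *
S=camera("scene");T=camera("top");np.savez("scene3.npz",**S);np.savez("top3.npz",**T)
print(get_obs()["tool_pos"],get_obs()["ft_force"])
cv2.imwrite("pics/p3.png",np.hstack([cv2.resize(c["img"][y:y+75,x:x+50,::-1],None,fx=8,fy=8,interpolation=cv2.INTER_CUBIC) for c,x,y in((S,236,145),(T,245,190))]))
E
```

```text
time: 10.2
tool_pos: [0.5282, -0.1773, 0.1582]
tcp_rot: [-3.141, -0.0, 1.423]
ft_force: [-3.6, 4.5, 2.8]
width: 0.0197
grip_force: 30.0
[ 0.52830073 -0.17668263  0.15815022] [-3.30184155  4.30151546  2.27604421]
```

View pics/p3.png

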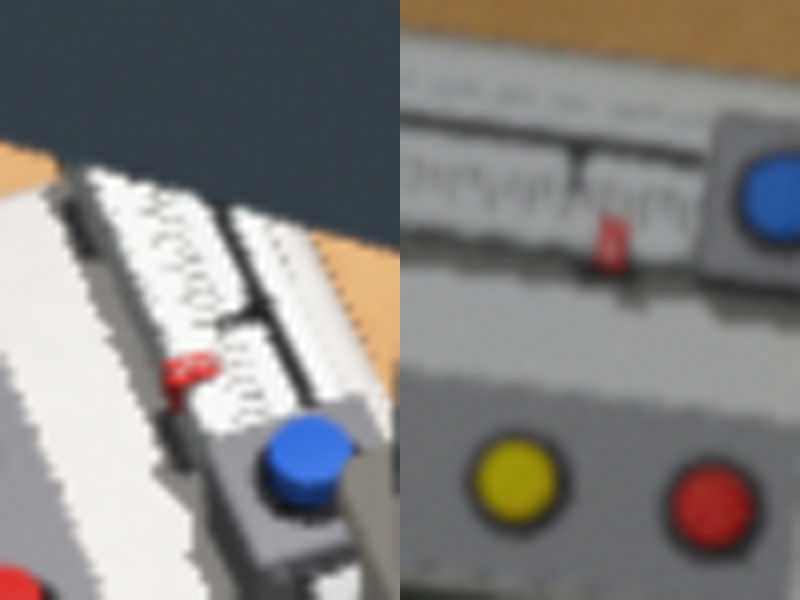

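Top: the pointer tip is at about (267.1,213.5) and the marker at (271.6,220.6). Scene: the tip is at (263.7,185.6) and the clip at (260.3,191). The pointer is still several mm short.

```bash
python3 - <<'E'
from h import *
S=dict(np.load("scene3.npz"));T=dict(np.load("top3.npz"))
for n,c,p,ms in(("S",S,(263.7,185.6),((260.3,191),(259.5,192))),("T",T,(267.1,213.5),((271.6,220.6),))):
    a=U(plane(c,p,.135));print(n,a)
    for m in ms:
        b=U(plane(c,m,.135));print(b,a[1]-b[1])
# red clip outline
for c,n in((S,(260,191)),(T,(271,220))):
    r=blob(c,n,(0,90,60),(8,255,255),9);print(r,U(plane(c,r[0],.135)))
E
```

```text
S [ 33.6  51.8 135. ]
[ 22.5  41.5 135. ] 10.299999999999997
[ 20.1  39.8 135. ] 12.0
T [ 29.7  52.9 135. ]
[ 16.2  41.6 135. ] 11.299999999999997
(array([258.44827586, 191.65517241]), [256, 189, 7, 8, 29]) [ 18.4  41.3 135. ]
(array([271.04761905, 220.85714286]), [269, 218, 5, 7, 21]) [ 15.5  42.7 135. ]
```

```bash
python3 -m handwheel '[[-0.0009,-0.006,0,0,0,0,-1],[-0.0019,-0.013,0,0,0,0,-1],[-0.0019,-0.013,0,0,0,0,-1],[-0.0019,-0.013,0,0,0,0,-1],[-0.0019,-0.013,0,0,0,0,-1],[-0.0019,-0.013,0,0,0,0,-1]]'; python3 - <<'E'
from station import *
from h import *
cs=[(camera("scene"),camera("top")) for _ in range(4)]
S,T=[dict(c) for c in cs[0]]
for k,X in((0,S),(1,T)): X["img"]=np.mean([c[k]["img"] for c in cs],0).astype(np.uint8)
np.savez("scene4.npz",**S);np.savez("top4.npz",**T)
print(get_obs()["tool_pos"],get_obs()["ft_force"])
cv2.imwrite("pics/p4.png",np.hstack([cv2.resize(c["img"][y:y+50,x:x+33,::-1],None,fx=12,fy=12,interpolation=cv2.INTER_CUBIC) for c,x,y in((S,248,165),(T,258,195))]))
E
```

```text
time: 10.9
tool_pos: [0.5269, -0.1865, 0.1582]
tcp_rot: [-3.141, -0.001, 1.424]
ft_force: [-2.9, 5.0, 2.3]
width: 0.0192
grip_force: 30.0
[ 0.52691207 -0.18645445  0.1581844 ] [-2.92576909  4.74408711  2.92515085]
```

View pics/p4.png

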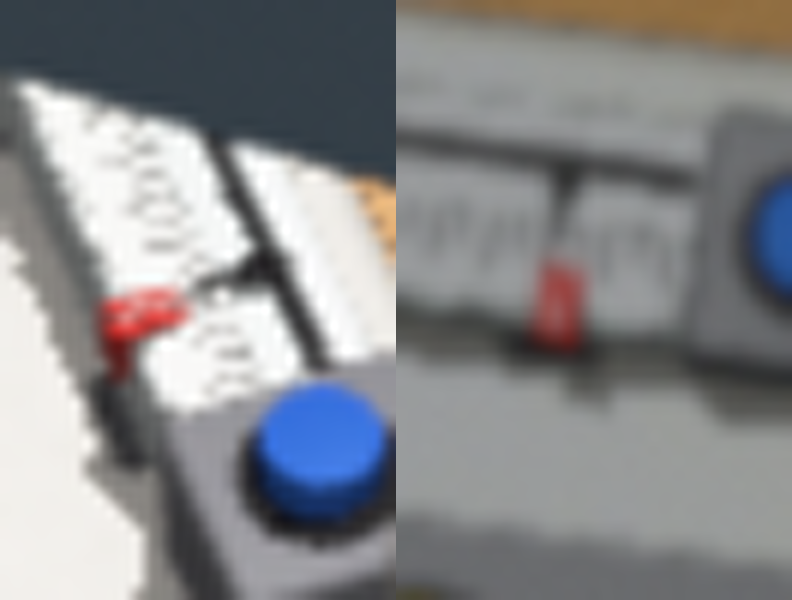

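Top: the pointer tip is at about (271.8,214.8) and the clip centre at (271.6,220.4). Scene: the pointer's line runs straight into the clip, with the tip at about (265,189.2) and the clip at (260.2,190.8). The numbers will tell.

```bash
python3 - <<'E'
from h import *
S=dict(np.load("scene4.npz"));T=dict(np.load("top4.npz"))
for n,c,p,m in(("S",S,(265.1,189.2),(260.2,191)),("T",T,(271.8,214.8),(271.6,220.4))):
    a=U(plane(c,p,.135));b=U(plane(c,m,.135));print(n,a,b,a[1]-b[1])
S0=dict(np.load("scene0.npz"));T0=dict(np.load("top0.npz"))
# moved things: beaker / marker before-after in red blob
for c in(T0,T): r=blob(c,(271,220),(0,90,60),(8,255,255),9);print(r)
# top view: darkness profile along the pointer row band & red clip, in the unit's y
g=cv2.cvtColor(T["img"],cv2.COLOR_RGB2GRAY).astype(np.float32)
red=T["img"][...,0].astype(np.float32)-T["img"][...,1]
def prof(I,x0,x1):
    ys=np.arange(.026,.066,.001);out=[]
    for y in ys:
        out.append(np.mean([cv2.getRectSubPix(I,(1,1),tuple(map(float,proj(T,B+ux*(x-.035)+uy*y+np.array([0,0,.135-B[2]])))))[0,0] for x in np.arange(x0,x1,.001)]))
    return ys*1000,np.array(out)
y,a=prof(g,.027,.034);w=np.clip(np.median(a)-a-8,0,None);print("pointer",(y*w).sum()/w.sum(),a.round().astype(int).tolist())
y,b=prof(red,.012,.021);w=np.clip(b-15,0,None);print("clip",(y*w).sum()/w.sum(),b.round().astype(int).tolist())
E
```

```text
S [ 33.1  42.2 135. ] [ 22.3  41.6 135. ] 0.6000000000000014
T [ 28.3  42.9 135. ] [ 16.6  41.7 135. ] 1.1999999999999957
(array([270.9, 220.4]), [269, 217, 4, 7, 20])
(array([271.        , 220.52380952]), [269, 217, 5, 7, 21])
pointer 44.945109987010426 [137, 138, 137, 136, 135, 136, 139, 141, 142, 140, 138, 139, 141, 141, 138, 135, 130, 123, 115, 110, 115, 124, 132, 138, 138, 137, 139, 141, 141, 140, 141, 143, 145, 145, 143, 140, 138, 139, 139, 138, 139]
clip 42.651517596858 [-2, -2, -2, -2, -3, -3, -3, -3, -3, -2, 0, 8, 23, 40, 58, 70, 68, 67, 65, 61, 47, 30, 16, 5, 0, -2, -3, -3, -3, -3, -3, -3, -3, -3, -3, -3, -3, -3, -3, -3, -3]
```

```bash
python3 -m handwheel '[[-0.0003,-0.002,0,0,0,0,-1],[-0.0003,-0.002,0,0,0,0,-1],[-0.0003,-0.002,0,0,0,0,-1],[-0.0003,-0.002,0,0,0,0,-1],[-0.0003,-0.002,0,0,0,0,-1],[-0.0003,-0.002,0,0,0,0,-1],[-0.0003,-0.002,0,0,0,0,-1],[-0.0003,-0.002,0,0,0,0,-1]]'; python3 - <<'E'
from station import *
from h import *
cs=[camera("top") for _ in range(6)];T=dict(cs[0]);I=np.mean([c["img"] for c in cs],0).astype(np.float32)
T["img"]=I.astype(np.uint8);S=camera("scene")
def prof(I,x0,x1):
    ys=np.arange(.026,.066,.001);return ys*1000,np.array([np.mean([cv2.getRectSubPix(I,(1,1),tuple(map(float,proj(T,B+ux*(x-.035)+uy*y+np.array([0,0,.135-B[2]])))))[0,0] for x in np.arange(x0,x1,.001)]) for y in ys])
g=np.ascontiguousarray(I.mean(2))
for x0,x1 in((.024,.028),(.027,.034),(.034,.038)):
    y,a=prof(g,x0,x1);s=slice(10,26);w=np.clip(np.median(a)-a-8,0,None)[s];print("pointer",x0,(y[s]*w).sum()/w.sum())
y,b=prof(np.ascontiguousarray(I[...,0]-I[...,1]),.012,.021);w=np.clip(b-15,0,None);print("clip",(y*w).sum()/w.sum())
# slot direction in the unit frame = sleeve axis check
p=[]
for yy in np.arange(.055,.1,.005):
    xs=np.arange(.034,.046,.0005);v=[cv2.getRectSubPix(g,(1,1),tuple(map(float,proj(T,B+ux*(x-.035)+uy*yy+np.array([0,0,.135-B[2]])))))[0,0] for x in xs];p.append(xs[int(np.argmin(v))]*1000)
print("slot x",np.round(p,1),get_obs()["tool_pos"],get_obs()["ft_force"],get_obs()["time"])
cv2.imwrite("pics/p5.png",np.hstack([cv2.resize(c["img"][y:y+h,x:x+w,::-1],(400,600),interpolation=cv2.INTER_CUBIC) for c,x,y,w,h in((S,235,165,100,150),(T,258,195,33,50))]))
E
```

```text
time: 12.1
tool_pos: [0.5267, -0.188, 0.1582]
tcp_rot: [-3.141, -0.001, 1.424]
ft_force: [-2.0, 5.3, 2.7]
width: 0.0196
grip_force: 30.0
pointer 0.024 43.957617065719774
pointer 0.027 43.47325178135124
pointer 0.034 43.1690215385749
clip 42.68106743610058
slot x [43.  42.5 42.  43.  42.5 42.  41.5 42.5 42. ] [ 0.52670029 -0.18803407  0.15818612] [-2.5137976   5.09807697  2.3118639 ] 12.45
```

View pics/p5.png

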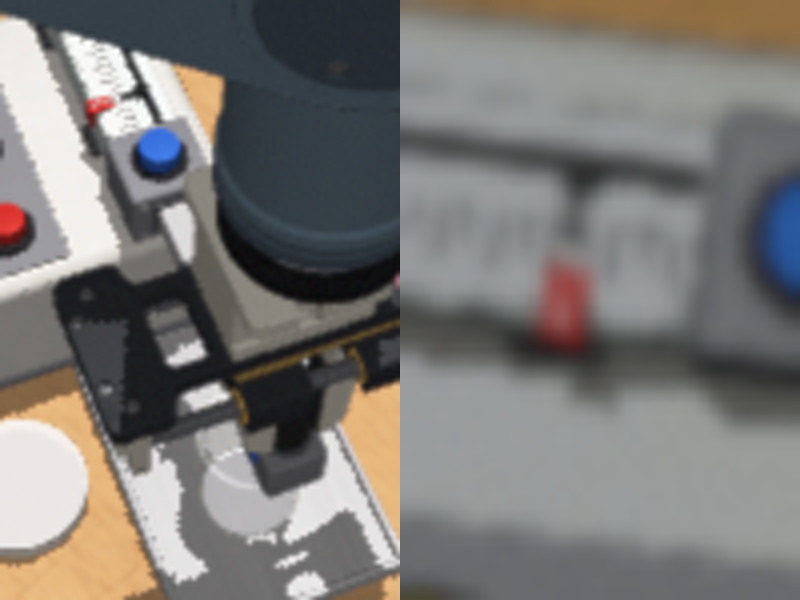

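Top: the pointer tip at crop (575,240) lies over the clip at (565,300), within 1 mm of its centre. Scene: the post is held at crop (295,430), and the beaker and dish stand in place. Handing in.

```bash
python3 -c "
from station import *
print(close_job())"
```

```text
the job is handed in; nothing more can be done
None
```

Job handed in at about 12.5 s: I pressed green (twice, because the first press read 38 N and I repeated it gently to check) and then yellow, popped the boom with the lock button, and am holding it by the post with the pointer about 1 mm from the middle of the red marker; the beaker and dish look in place in the last picture, and I did not check the vial again.

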